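# Scrape used tube caps off a hand shovel into the waste tray

## Task

Two used tube caps lie on the flat hand shovel. Without touching the caps with the gripper and keeping the shovel about level, carry them over the yellow open waste tray, bring the blade in sideways under the free end of the tray's steel scraper lip with both caps on the tray side of the lip, press the blade lightly down on the rim below it, and draw the shovel straight back so that the lip scrapes both caps off into the tray. Then lay the empty shovel flat on the table and let go.

Things in the scene. Friction and masses are not known exactly. Their poses are not given: they have to be found in the camera images.
- shovel: Flat hand shovel, 0.12 kg. Origin: below the blade centre, at the foot, x to the front edge (away from the robot within 17 deg), z up. Aluminium blade x -55 to 55, y -40 to 40, upper face z = 8 mm, flat, 3 mm thick; side edges folded down to z = 0. Blue upright handle block x -140 to -70 mm, 16 mm wide (y), z 0 to 45 mm: grip it across y from above near x = -100.
- waste_tray: Yellow open tray, fixed, 150 x 180 (y) x 55 mm, walls and floor 4. Origin: centre of underside, z up, -x side towards the robot within 12 deg. Rim z = 55. Above the -x rim a steel scraper lip (bar along y): x -74 to -66, y -40 to 90, z 75 to 87 mm, held by an upright at its +y end, free at the -y end. The 20 mm slot between rim and lip lets the 8 mm high blade pass, not the caps.
- cap_red: Red ribbed screw cap, solid, diameter 22 mm (23 over the ribs), 24 mm tall, 12 g, standing loose on the shovel blade at about x = +17, y = +17 mm of the shovel's frame. Origin at its centre, z along its axis.
- cap_green: Green ribbed screw cap, same shape (22 mm diameter, 24 mm tall, 12 g), standing loose on the shovel blade at about x = +17, y = -17 mm of the shovel's frame. Origin at its centre, z along its axis.
There are look-alikes about, which are no part of the job. Of the things like the cap_red, leave any that is blue, purple or white; of the rest the smaller one is meant.

How it is judged:
By the outcome, as a careful person would: the job done as asked, in the order asked, and still so for the second after the job is handed in, with the robot touching nothing.
It also fails if it takes over 58 s, if anything falls off the work surface, if the arm or the gripper's body presses on something with over 40 N, if the wrist force passes 120 N, or if a joint passes its speed limit or range.

## Robot

A 7-joint arm with a two-finger parallel gripper is mounted at the origin on a cart in front of the work surface, level with it; the furniture and walls round the work are solid. World frame = base frame: x ahead of the robot, y to its left, z up, the work surface at z = 0. Lengths are in m, angles in rad, forces in N, time in s.
With the tool pointing down it reaches from about 0.35 to 0.9 m from the base axis. Payload 8.1 kg.
Tool frame: the origin (TCP) lies midway between the tips of the shut fingers; the grasp point (between the pads) lies 19 mm behind it (arm.pinch_z is the distance from the TCP to the grasp point, in m); z points along the fingers, y is the direction in which the jaws open and shut (so a half turn about z gives the same grasp; the last joint's range is limited). The gripper opens to 92 mm and grips with 3 to 60 N. Pads are 19 mm wide; open, the fingers measure 130 mm over their backs; the gripper's body (75 mm by 190 mm) begins 47 mm behind the grasp point.
Start: joints at [1.078, 0.434, 0.025, 1.573, -0.012, 1.134, -0.075], TCP at [0.237, -0.578, 0.227] pointing down, gripper open.
Joint ranges: [-2.62, 2.62], [-0.44, 2.09], [-1.27, 1.32], [0.08, 2.57], [-1.32, 4.46], [0.12, 2], [-2.74, 2.74]. Speed limits (rad/s): [2.22, 2.22, 3.01, 3.01, 3.14, 3.14, 3.14].

## Interface

Orientations are given as a rotation vector (axis times angle).
In Python, from cell import arm, eyes gives the robot as it stands.
- The arm moves only by the tool apply_moves, never from a script. Its argument "targets" is one flat list of numbers, 5 for each row, row after row: the closure, from 0 (fully open) to 1 (shut), then the shift along the tool's x, y, z each as a share of 40 cm, from -1 to 1, then the turn about the tool's z as a share of pi/2 rad, from -1 to 1. A call has 1 to 20 rows; each row shifts and turns the commanded pose from where the row before left it, along the tool's axes as they then stand; what a row does not reach is not made up. A row lasts 1/8 s, in which the tool goes at most 62.5 mm and 10.7 degrees, less where a joint would pass 70% of its speed; a pose out of reach is approached as far as the arm can. A call with a number of a shift or a turn outside -1 to 1 is refused whole. A call with a gripper value outside its range is refused whole. The fingers move at their own pace and stop on an object; "grip_force" is the grip in N (left out, the last holds). Time passes only in rows, so rows that do not move let the fingers close. It gives the time, the measured TCP pose, the force and the opening at its end, in the units of the state.
- arm.observe(): the state, without advancing time (a new reading comes with each control period).
- eyes.get_image(name): name is "side" or "top"; returns the picture (480x640x3 uint8, red, green, blue); there is no depth.
- eyes.camera_params(name): a dict with "camera_matrix" (3x3 intrinsics, pixels), "xyz" and "attitude" of the camera in the world. Camera axes: x right, y down, z forward; pixel columns grow to the right and rows downward; lengths in m; the calibration is good to about 2 mm. A picture is of the moment at which its call begins. camera_params takes no time and is no camera call.
- arm.sign_off(): hands the job in, once; it reports no verdict.
The state is a dict: "clock": time; "joints": joint angles; "dq": joint speeds; "joint_efforts": joint torques, N m; "position": TCP position; "ee_rot": TCP orientation; "force": force on the tool from outside, world axes, zero at the start; "ft_torque": the same for the moment, N m; "width": opening from 0.0 (shut) to 1.0 (fully open).
Only numpy, scipy, OpenCV 4.12 (cv2) and the standard library are available. Lean on these libraries where they do the work, as an engineer would, in place of code of your own. Each camera call takes 0.05 s, during which the arm holds its last target.

## Working session

There is one attempt and no reset: what is moved stays moved. The work goes in short steps, Python scripts to look and compute and a tool call to move; the robot and the scene stay as the last step left them, time stands still between calls to the robot, and variables do not carry over. Pictures are saved under pics/ and viewed, and the job is handed in when it is done.

Besides the shell and the picture viewer there is one more tool, called after "Emit:" in YAML: its name, and indented under it one key for each argument. apply_moves: Moves the arm, as the interface text tells. Its arguments: {"type":"object","properties":{"targets":{"type":"array"},"grip_force":{"type":"number"}},"required":["targets"]}

```bash
ls; mkdir -p pics; python3 - <<'E'
from cell import arm, eyes
import cv2
print(arm.observe())
for n in("top","side"):
    im=eyes.get_image(n); cv2.imwrite(f"pics/{n}0.png",im[:,:,::-1]); print(n,eyes.camera_params(n))
print(arm.pinch_z)
E
```

```text
pics
{'clock': 0.0, 'joints': array([ 1.07838112,  0.43523254,  0.02493425,  1.57409435, -0.01158997,
        1.13395063, -0.07508824]), 'dq': array([ 5.10001323e-04,  8.54175923e-04,  7.98651730e-04,  6.57968153e-04,
       -9.15403046e-04,  1.27913829e-03,  7.90706742e-05]), 'joint_efforts': array([-6.16654706e-04, -6.67851305e+01,  9.84556787e-01, -3.14456642e+01,
       -6.05618418e-02,  4.30347549e-02,  1.64897465e-04]), 'position': array([ 0.23728853, -0.57766788,  0.22593963]), 'ee_rot': array([-3.08066246e+00, -6.08135466e-01,  6.72113064e-04]), 'force': array([-0.51111089, -0.35830734,  0.20786747]), 'ft_torque': array([-0.01752622,  0.03036248, -0.00020724]), 'width': 0.9972961626697904}
top {'camera_matrix': array([[559.65037495,   0.        , 311.1284472 ],
       [  0.        , 559.65037495, 247.2076279 ],
       [  0.        ,   0.        ,   1.        ]]), 'xyz': array([ 0.39481236, -0.05752133,  0.98642219]), 'attitude': array([-1.94292795,  2.27096885, -0.2522807 ])}
side {'camera_matrix': array([[504.09256544,   0.        , 321.56428863],
       [  0.        , 504.09256544, 243.05021841],
       [  0.        ,   0.        ,   1.        ]]), 'xyz': array([ 0.33013611, -0.67858421,  0.57963532]), 'attitude': array([-2.20996418,  0.49903841, -0.24442052])}
0.0188
```

View pics/top0.png

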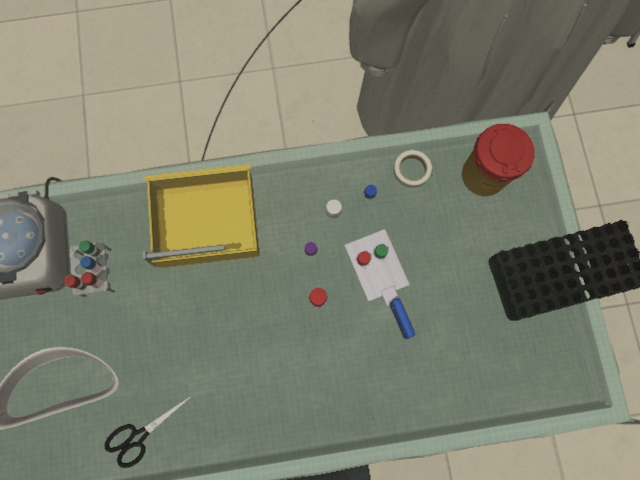

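View pics/side0.png

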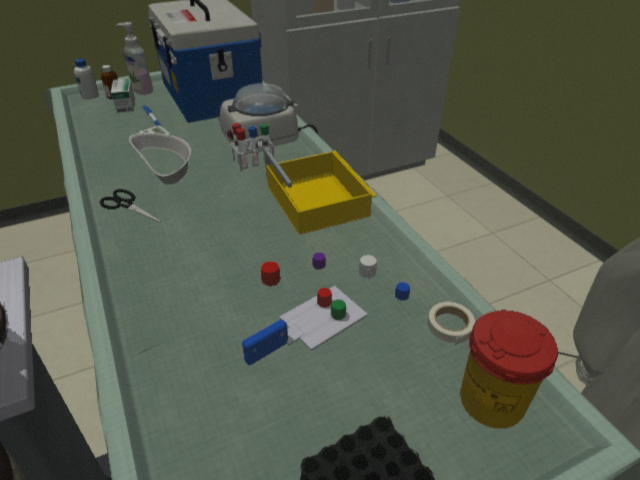

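Top view: the red and green caps stand on the shovel blade at (364,258) and (381,251), the blue handle runs from (393,300) to (409,335), and the tray is near (203,215) with its lip at (148,255)–(240,246).

Candidates for cap_red:
- Red on the shovel (364,258).
- Larger red, loose (318,297).
- Purple (311,249), white (334,207) and blue (371,191).
- Red tube caps in the rack (72,281) and (88,279).

I choose the smaller red one on the blade. A close crop will check that, then I'll measure.

```bash
cat > h.py <<'E'
import numpy as np,cv2
from scipy.spatial.transform import Rotation as R
from cell import arm,eyes
def cast(cam,uv,z):
    p=eyes.camera_params(cam);K=p["camera_matrix"];Rm=R.from_rotvec(p["attitude"]).as_matrix()
    uv=np.atleast_2d(uv).astype(float)
    d=(Rm@np.linalg.inv(K)@np.c_[uv,np.ones(len(uv))].T).T
    return p["xyz"]+d*((z-p["xyz"][2])/d[:,2])[:,None]
def proj(cam,P):
    p=eyes.camera_params(cam);K=p["camera_matrix"];Rm=R.from_rotvec(p["attitude"]).as_matrix()
    q=(K@Rm.T@(np.atleast_2d(P)-p["xyz"]).T).T
    return q[:,:2]/q[:,2:]
def mask(im,lo,hi):
    return cv2.inRange(cv2.cvtColor(im,cv2.COLOR_RGB2HSV),np.array(lo),np.array(hi))
E
python3 - <<'E'
import cv2,numpy as np
a=cv2.imread("pics/top0.png");b=cv2.imread("pics/side0.png")
c1=cv2.resize(a[220:350,300:430],(520,520),interpolation=cv2.INTER_CUBIC)
c2=cv2.resize(a[155:275,135:265],(560,517),interpolation=cv2.INTER_CUBIC)
c3=cv2.resize(b[240:370,230:410],(720,520),interpolation=cv2.INTER_CUBIC)
c4=cv2.resize(b[130:240,220:390],(720,466),interpolation=cv2.INTER_CUBIC)
for i,c in enumerate((c1,c2,c3,c4)): cv2.imwrite(f"pics/crop{i}.png",c)
E
```

```text
(no output)
```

View pics/crop0.png

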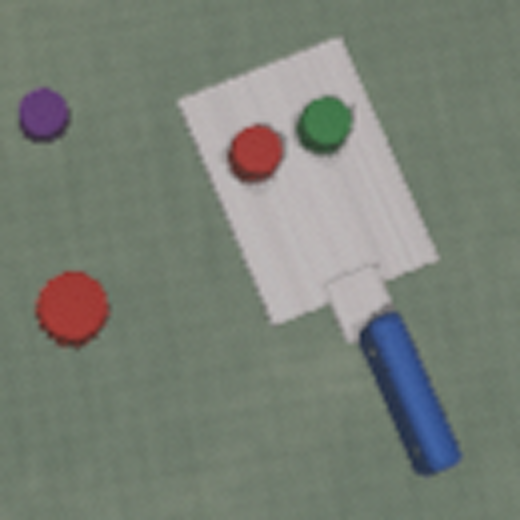

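View pics/crop1.png

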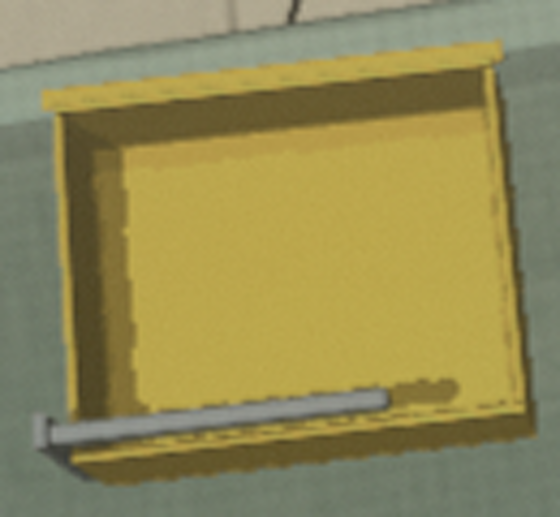

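View pics/crop2.png

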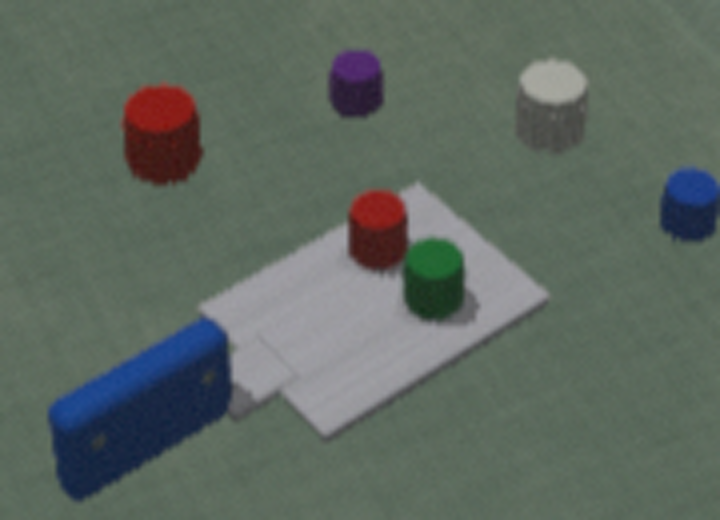

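View pics/crop3.png

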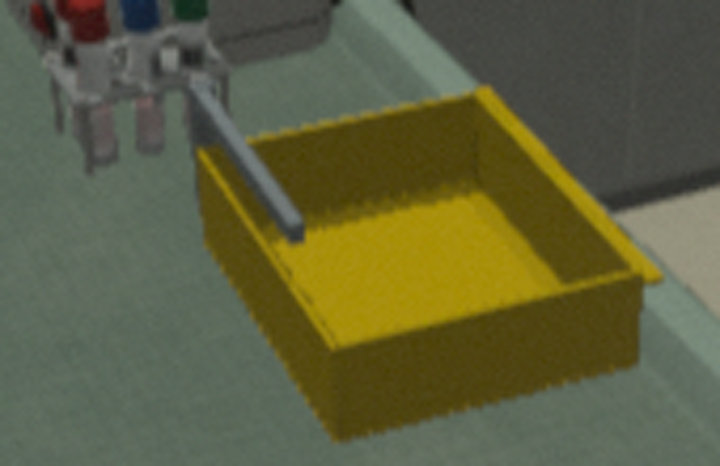

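```bash
cat >> h.py <<'E'
def fit(loc,w):
    loc=np.array(loc,float);w=np.array(w)[:,:2]
    lc,wc=loc.mean(0),w.mean(0);H=(loc-lc).T@(w-wc)
    a=np.arctan2(H[0,1]-H[1,0],H[0,0]+H[1,1]);c,s=np.cos(a),np.sin(a);Rm=np.array([[c,-s],[s,c]])
    t=wc-Rm@lc; return t,a,(w-(loc@Rm.T+t))
E
python3 - <<'E'
from h import *
np.set_printoptions(precision=4,suppress=True)
f=lambda c,o,s:np.array(c)/s+np.array(o)-0.5+0.5/s
im=eyes.get_image("top");si=eyes.get_image("side")
# shovel
bl=f([(180,100),(341,38),(437,258),(274,324)],(300,220),4)
w=cast("top",bl,.008);L=[(.055,.04),(.055,-.04),(-.055,-.04),(-.055,.04)]
t,a,r=fit(L,w);print("shovel top",t,np.degrees(a),r*1000)
bs=f([(419,183),(548,296),(326,437),(200,306)],(230,240),4)
t2,a2,r2=fit(L,cast("side",bs,.008));print("shovel side",t2,np.degrees(a2),r2*1000)
# handle top from the side: top face blue bright
for n,i in(("top",im),("side",si)):
    for name,lo,hi,z in(("red",(0,150,60),(8,255,255),.02),("green",(55,100,40),(80,255,255),.02),("blue",(105,120,50),(125,255,255),.0225)):
        m=mask(i,lo,hi);k,l,s,c=cv2.connectedComponentsWithStats(m)
        for j in range(1,k):
            if s[j,4]>40: print(n,name,c[j],s[j,4],cast(n,c[j],z)[0])
# tray
T=f([(73,458),(526,409)],(135,155),4.308)
w=cast("top",T,.055);t,a,r=fit([(-.075,.09),(-.075,-.09)],w);print("tray top",t,np.degrees(a),r*1000,w)
S=f([(335,350),(643,275),(200,150)],(220,130),720/170)
w=cast("side",S,.055);t,a,r=fit([(-.075,-.09),(.075,-.09),(-.075,.09)],w);print("tray side",t,np.degrees(a),r*1000,w)
lw=cast("top",f([(387,391),(388,405),(52,427),(52,442)],(135,155),4.308),.087);print("lip",lw)
E
```

```text
shovel top [ 0.5624 -0.2027] 12.696474159838871 [[-0.6727 -0.9831]
 [-1.1952  0.466 ]
 [ 0.9645  1.1457]
 [ 0.9035 -0.6286]]
shovel side [ 0.5635 -0.2048] 12.985193300613545 [[-0.2161 -0.503 ]
 [-1.4416  0.7416]
 [ 0.4103  0.0287]
 [ 1.2474 -0.2673]]
top red [503.5984 151.7869] 2637 [ 0.7316 -0.4699  0.02  ]
top red [363.6442 257.1923] 104 [ 0.5764 -0.1807  0.02  ]
top red [ 86.3614 277.7831] 83 [0.6152 0.3045 0.02  ]
top red [ 69.589  280.5479] 73 [0.6148 0.3337 0.02  ]
top red [317.6009 296.1749] 223 [ 0.5207 -0.0897  0.02  ]
top green [ 84.2192 245.6438] 73 [0.6734 0.3043 0.02  ]
top green [381.1212 249.9899] 99 [ 0.5844 -0.2135  0.02  ]
top blue [370.2816 190.0291] 103 [ 0.696  -0.2139  0.0225]
top blue [ 85.3457 261.4691] 81 [0.6439 0.3033 0.0225]
top blue [402.949  317.8357] 353 [ 0.4608 -0.2285  0.0225]
side red [237.9239 129.3913] 92 [0.6349 0.4209 0.02  ]
side red [269.7341 272.422 ] 346 [ 0.52   -0.0924  0.02  ]
side red [323.9195 295.5977] 174 [ 0.5771 -0.1784  0.02  ]
side red [513.0268 346.6704] 4897 [ 0.7738 -0.383   0.02  ]
side green [120.3571  94.8036] 56 [0.4091 0.7
[... 192 characters left out ...]
 blue [163.0149  53.8955] 67 [0.5832 1.0292 0.0225]
side blue [80.0847 62.2373] 59 [0.3341 1.0599 0.0225]
side blue [252.4722 130.875 ] 72 [0.6627 0.3937 0.0225]
side blue [402.1961 290.4853] 204 [ 0.6921 -0.223   0.0225]
side blue [264.4482 341.5248] 1111 [ 0.4605 -0.2267  0.0225]
tray top [0.69   0.0875] -2.5613532654979965 [[-0.0231 -0.516 ]
 [ 0.0231  0.516 ]] [[0.6191 0.1802 0.055 ]
 [0.6111 0.0014 0.055 ]]
tray side [0.6891 0.0835] -2.56065596794407 [[ 1.6315  0.2119]
 [-2.3886  1.0848]
 [ 0.757  -1.2968]] [[ 0.6118 -0.0028  0.055 ]
 [ 0.7576 -0.0086  0.055 ]
 [ 0.6189  0.1755  0.055 ]]
lip [[0.6188 0.051  0.087 ]
 [0.6133 0.0513 0.087 ]
 [0.6246 0.1788 0.087 ]
 [0.6188 0.1794 0.087 ]]
```

```bash
cat >> h.py <<'E'
def togo(p,yaw=None):
    """tool-axis shares from the measured pose to p; turn so tool y lies along world yaw+90deg (mod pi)"""
    o=arm.observe();Rm=R.from_rotvec(o["ee_rot"]).as_matrix()
    d=Rm.T@(np.array(p)-o["position"]);ty=Rm[:,1];h=np.arctan2(ty[1],ty[0])
    print("t",o["clock"],"pos",o["position"].round(4),"tilt",Rm[:,2].round(4),"shovel-yaw",np.degrees((h-np.pi/2+np.pi/2)%np.pi-np.pi/2).round(2),
      "F",o["force"].round(2),"w",round(o["width"]*92,1))
    print("shares",(d/.4).round(4))
    if yaw is not None:
        e=(np.radians(yaw)+np.pi/2-h+np.pi/2)%np.pi-np.pi/2
        print("turn share (tool z down => -e)",round(-e/(np.pi/2),4),np.degrees(e).round(2))
E
python3 - <<'E'
from h import *
o=arm.observe();print(R.from_rotvec(o["ee_rot"]).as_matrix().round(3))
togo([.4655,-.2259,.10],12.8)
E
```

```text
[[ 0.925  0.38  -0.   ]
 [ 0.38  -0.925  0.001]
 [-0.    -0.001 -1.   ]]
t 0.2 pos [ 0.2373 -0.5779  0.2263] tilt [-4.e-04  8.e-04 -1.e+00] shovel-yaw 22.33 F [0.54 0.32 0.14] w 92.0
shares [ 0.8619 -0.5969  0.3162]
turn share (tool z down => -e) 0.1059 -9.53
```

Emit:
apply_moves:
  targets: [0,0.086,-0.06,0,0,0,0.086,-0.06,0,0,0,0.086,-0.06,0,0,0,0.086,-0.06,0,0,0,0.086,-0.06,0,0,0,0.086,-0.06,0,0,0,0.086,-0.06,0,0,0,0.086,-0.06,0,0,0,0.086,-0.06,0,0,0,0.086,-0.06,0,0,0,0,0,0.06,0.053,0,0,0,0.06,0.053,0,0,0,0.06,0,0,0,0,0.06,0,0,0,0,0.06,0,0,0,0,0,0]

```text
clock: 2.2
position: [0.4632, -0.225, 0.1053]
ee_rot: [-3.12, -0.35, 0.005]
force: [0.2, 0.2, -0.6]
width: 0.996
```

```bash
python3 - <<'E'
from h import *
togo([.4655,-.2259,.06],12.8)
E
```

```text
t 2.2 pos [ 0.4632 -0.225   0.1053] tilt [-0.0033  0.0013 -1.    ] shovel-yaw 12.79 F [ 0.22  0.2  -0.59] w 91.6
shares [0.0053 0.0037 0.1133]
turn share (tool z down => -e) -0.0001 0.01
```

Emit:
apply_moves:
  targets: [0,0.005,0.003,0.06,0,0,0,0,0.06,0,0,0,0,0.06,0,0,0,0,0.04,0,0.3,0,0,0.01,0,0.6,0,0,0,0,0.7,0,0,0,0,0.72,0,0,0,0,0.72,0,0,0,0]
  grip_force: 10

```text
clock: 3.32
position: [0.4669, -0.2262, 0.0151]
ee_rot: [3.122, 0.35, 0.001]
force: [0.0, -0.2, -0.0]
width: 0.508
```

```bash
python3 - <<'E'
from h import *
togo([.4655,-.2259,.012],12.8)
a=eyes.get_image("top")[220:350,340:470];b=eyes.get_image("side")[250:400,200:400]
cv2.imwrite("pics/g1.png",np.hstack([cv2.resize(a,(390,390),interpolation=2),cv2.resize(b,(400,300),interpolation=2)[[*range(300)]+[0]*90]])[:,:,::-1])
E
```

```text
t 3.325 pos [ 0.4669 -0.2262  0.0151] tilt [ 5.e-04 -2.e-04 -1.e+00] shovel-yaw 12.79 F [ 0.03 -0.19 -0.05] w 46.8
shares [-0.0032 -0.0016  0.0077]
turn share (tool z down => -e) -0.0001 0.01
```

View pics/g1.png

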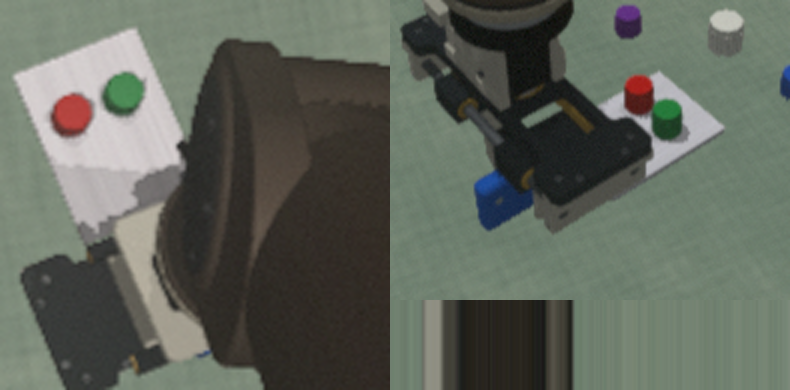

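The fingers straddle the blue handle and both caps still stand on the blade (top crop at about (70,115) and (123,93)). I'll close in steps.

Emit:
apply_moves:
  targets: [0.72,0,0,0,0,0.74,0,0,0,0,0.74,0,0,0,0,0.76,0,0,0,0,0.78,0,0,0,0,0.79,0,0,0,0,0.8,0,0,0,0,0.81,0,0,0,0,0.82,0,0,0,0,0.83,0,0,0,0,0.84,0,0,0,0,0.86,0,0,0,0,0.9,0,0,0,0]
  grip_force: 10

```text
clock: 5.05
position: [0.4667, -0.2261, 0.0147]
ee_rot: [3.122, 0.35, 0.0]
force: [-1.1, 1.4, 0.8]
width: 0.172
```

Emit:
apply_moves:
  targets: [1,0,0,0,0,1,0,0,0,0,1,0,0,0,0]
  grip_force: 45

```text
clock: 5.42
position: [0.4667, -0.2262, 0.0147]
ee_rot: [3.122, 0.35, -0.0]
force: [0.0, 2.0, 0.2]
width: 0.173
```

```bash
python3 - <<'E'
from h import *
togo([.4655,-.2259,.012],12.8)
a=eyes.get_image("top")[220:350,340:470];b=eyes.get_image("side")[250:400,200:400]
cv2.imwrite("pics/g2.png",np.hstack([cv2.resize(a,(390,390),interpolation=2),cv2.resize(b,(400,300),interpolation=2)[[*range(300)]+[0]*90]])[:,:,::-1])
E
```

```text
t 5.425 pos [ 0.4667 -0.2262  0.0147] tilt [-0.e+00 -1.e-04 -1.e+00] shovel-yaw 12.79 F [0.   2.04 0.25] w 16.0
shares [-0.0028 -0.0014  0.0068]
turn share (tool z down => -e) -0.0001 0.01
```

View pics/g2.png

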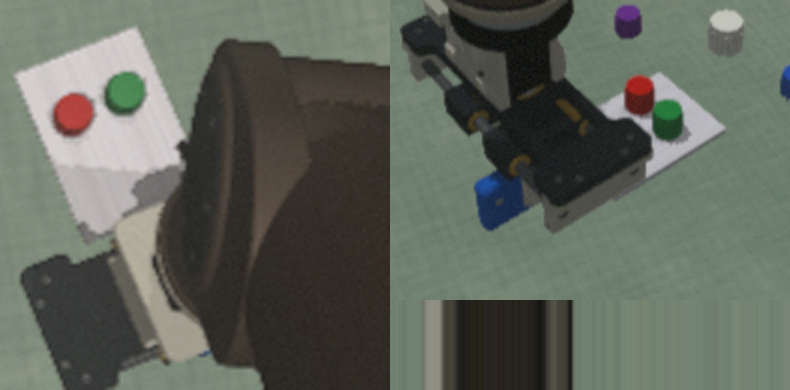

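Emit:
apply_moves:
  targets: [1,0,0,-0.005,0,1,0,0,-0.01,0,1,0,0,-0.02,0,1,0,0,-0.03,0,1,0,0,-0.03,0,1,0,0,-0.03,0,1,0,0,-0.03,0,1,0,0,-0.02,0,1,0,0,-0.01,0,1,0,0,-0.005,0,1,0,0,0,0]
  grip_force: 45

```text
clock: 6.9
position: [0.4666, -0.2261, 0.0905]
ee_rot: [-3.122, -0.35, 0.001]
force: [-0.1, 0.2, -1.7]
width: 0.174
```

```bash
python3 - <<'E'
from h import *
togo([.5305,-.0225,.0897],-2.56)
a=eyes.get_image("top")[180:330,330:480];b=eyes.get_image("side")[200:380,200:420]
cv2.imwrite("pics/l1.png",np.hstack([cv2.resize(a,(380,380),interpolation=2),cv2.resize(b,(420,344),interpolation=2)[[*range(344)]+[0]*36]])[:,:,::-1])
E
```

```text
t 6.9 pos [ 0.4666 -0.2261  0.0905] tilt [-4.e-04  1.e-04 -1.e+00] shovel-yaw 12.78 F [-0.07  0.23 -1.69] w 16.0
shares [ 0.2685 -0.4611  0.0021]
turn share (tool z down => -e) 0.1705 -15.34
```

View pics/l1.png

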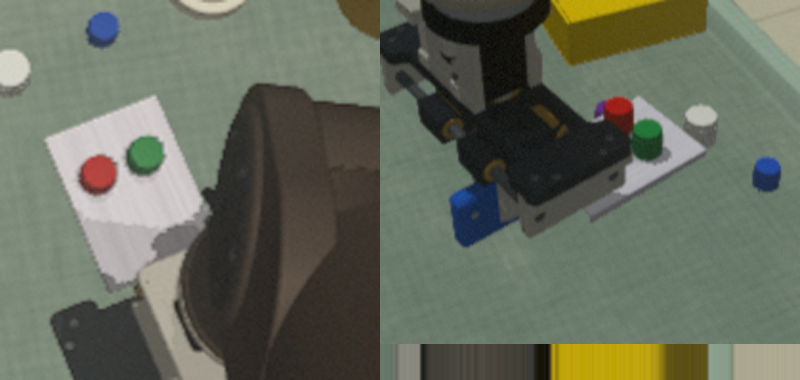

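Emit:
apply_moves:
  targets: [1,0,0,0,0.005,1,0,0,0,0.01,1,0,0,0,0.02,1,0,0,0,0.02,1,0,0,0,0.02,1,0,0,0,0.02,1,0,0,0,0.02,1,0,0,0,0.02,1,0,0,0,0.02,1,0,0,0,0.01,1,0,0,0,0.005,1,0,0,0,0]

```text
clock: 8.5
position: [0.4667, -0.2261, 0.0907]
ee_rot: [3.141, -0.069, -0.0]
force: [-0.1, 0.2, -1.2]
width: 0.176
```

```bash
cat >> h.py <<'E'
def tri(pt,ps):
    A=[];b=[]
    P=[]
    for n in("top","side"):
        p=eyes.camera_params(n);Rm=R.from_rotvec(p["attitude"]).as_matrix()
        P.append(p["camera_matrix"]@np.c_[Rm.T,-Rm.T@p["xyz"]])
    X=cv2.triangulatePoints(P[0],P[1],np.array(pt,float).T.reshape(2,-1),np.array(ps,float).T.reshape(2,-1))
    X=(X[:3]/X[3]).T
    return X,np.linalg.norm(proj("top",X)-pt,axis=1)
E
python3 - <<'E'
from h import *
togo([.5305,-.0225,.0897],-2.56)
pt=np.array([(46,140),(155,96)])/2.533+(330,180)-.3
ps=np.array([(258,97),(324,155)])/1.909+(200,200)-.25
print(tri(pt,ps))
E
```

```text
t 8.5 pos [ 0.4667 -0.2261  0.0907] tilt [-0. -0. -1.] shovel-yaw -2.51 F [-0.13  0.22 -1.24] w 16.2
shares [ 0.1371 -0.5156  0.0025]
turn share (tool z down => -e) 0.0006 -0.05
(array([[ 0.60650152, -0.15362846,  0.08204094],
       [ 0.6251932 , -0.23063152,  0.07688969]]), array([0.32433245, 0.29029669]))
```

Emit:
apply_moves:
  targets: [1,0.003,-0.01,0,0,1,0.005,-0.02,0,0,1,0.008,-0.03,0,0,1,0.0105,-0.04,0,0,1,0.0105,-0.04,0,0,1,0.0105,-0.04,0,0,1,0.0105,-0.04,0,0,1,0.0105,-0.04,0,0,1,0.0105,-0.04,0,0,1,0.0105,-0.04,0,0,1,0.0105,-0.04,0,0,1,0.0105,-0.04,0,0,1,0.0105,-0.04,0,0,1,0.008,-0.03,0,0,1,0.005,-0.02,0,0,1,0.003,-0.006,0,0,1,0,0,0,0]

```text
clock: 10.62
position: [0.5305, -0.0227, 0.0907]
ee_rot: [3.141, -0.069, -0.0]
force: [-0.3, -0.2, -1.3]
width: 0.173
```

```bash
python3 - <<'E'
from h import *
togo([.5305,-.0225,.0767],-2.56)
a=eyes.get_image("top")[160:300,180:360];b=eyes.get_image("side")[130:320,220:410]
cv2.imwrite("pics/e1a.png",cv2.resize(a,(720,560),interpolation=2)[:,:,::-1])
cv2.imwrite("pics/e1b.png",cv2.resize(b,(570,570),interpolation=2)[:,:,::-1])
E
```

```text
t 10.625 pos [ 0.5305 -0.0227  0.0907] tilt [-1.e-04 -3.e-04 -1.e+00] shovel-yaw -2.53 F [-0.35 -0.24 -1.31] w 16.0
shares [-0.     -0.0005  0.035 ]
turn share (tool z down => -e) 0.0003 -0.03
```

View pics/e1a.png

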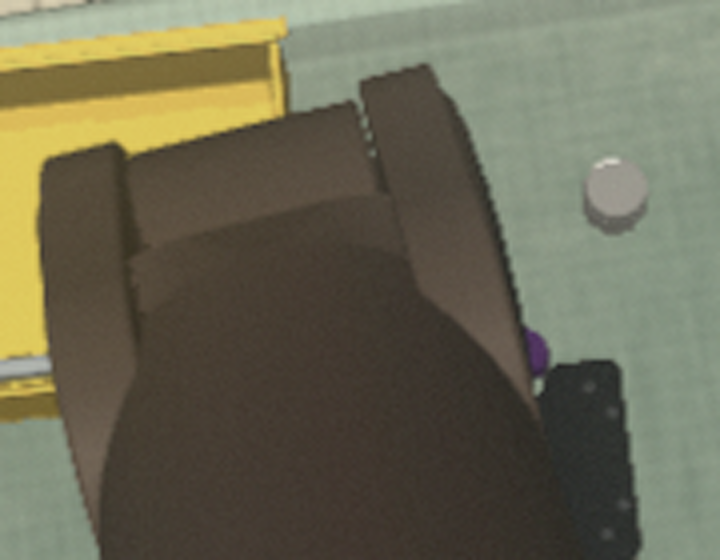

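View pics/e1b.png

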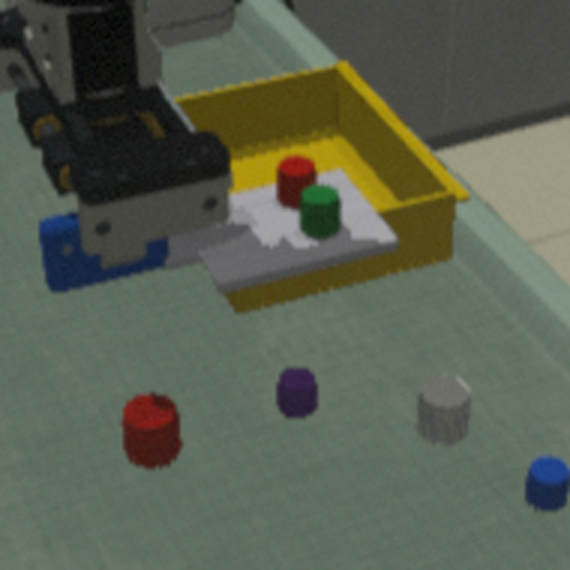

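```bash
python3 - <<'E'
from h import *
o=arm.observe();a=np.radians(-2.53);Rm=np.array([[np.cos(a),-np.sin(a)],[np.sin(a),np.cos(a)]])
O=o["position"][:2]+Rm@[.099,0]
for l in((.055,-.04),(-.055,-.04),(.055,.04)):
  for z in (.074,.084):
    p=proj("side",[*(O+Rm@l),z])[0]; print(l,z,(p-(220,130))*3)
E
```

```text
(0.055, -0.04) 0.074 [395.90088891 250.92524406]
(0.055, -0.04) 0.084 [396.66629715 236.58927478]
(-0.055, -0.04) 0.074 [215.09977627 296.17490244]
(-0.055, -0.04) 0.084 [214.51000476 281.59803633]
(0.055, 0.04) 0.074 [338.75032028 179.81268396]
(0.055, 0.04) 0.084 [339.07323431 165.87928353]
```

```bash
python3 - <<'E'
from h import *
b=eyes.get_image("side")[170:240,270:370]
cv2.imwrite("pics/e2.png",cv2.resize(b,(800,560),interpolation=2)[:,:,::-1])
E
```

```text
(no output)
```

View pics/e2.png

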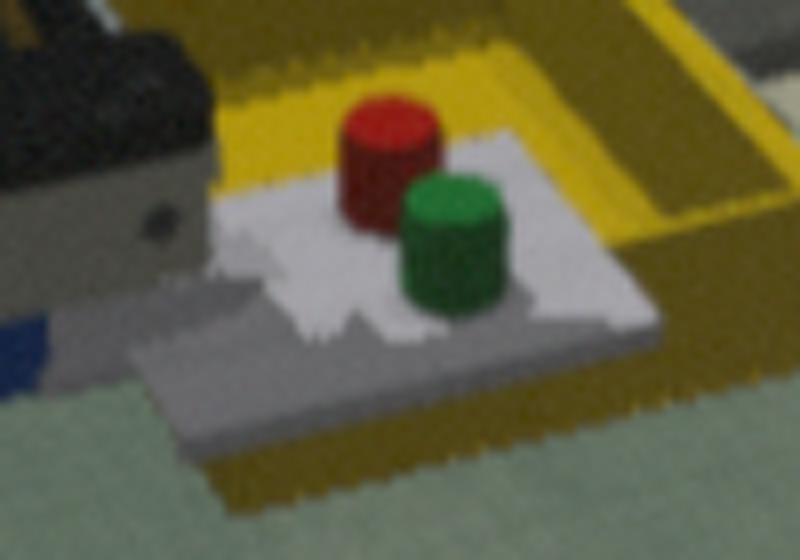

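Side view: the blade corners FR (661,320), RR (185,438) and FL (510,130) in the crop all give z≈82 mm, so the shovel is level. Both caps are standing. I'll lower to slot height and go in partway.

Emit:
apply_moves:
  targets: [1,0,0,0.005,0,1,0,0,0.01,0,1,0,0,0.01,0,1,0,0,0.006,0,1,0,-0.005,0,0,1,0,-0.015,0,0,1,0,-0.02,0,0,1,0,-0.02,0,0,1,0,-0.01,0,0,1,0,-0.005,0,0,1,0,0,0,0]

```text
clock: 12.15
position: [0.5318, 0.0076, 0.0783]
ee_rot: [3.141, -0.069, -0.0]
force: [-0.6, -1.3, -1.0]
width: 0.173
```

```bash
python3 - <<'E'
from h import *
togo([.5362,.1074,.0767],-2.56)
b=eyes.get_image("side")[130:230,250:370]
cv2.imwrite("pics/e3.png",cv2.resize(b,(720,600),interpolation=2)[:,:,::-1])
E
```

```text
t 12.15 pos [0.5318 0.0076 0.0783] tilt [-0.e+00 -1.e-04 -1.e+00] shovel-yaw -2.51 F [-0.57 -1.34 -1.05] w 15.9
shares [ 0.     -0.2498  0.004 ]
turn share (tool z down => -e) 0.0006 -0.05
```

View pics/e3.png

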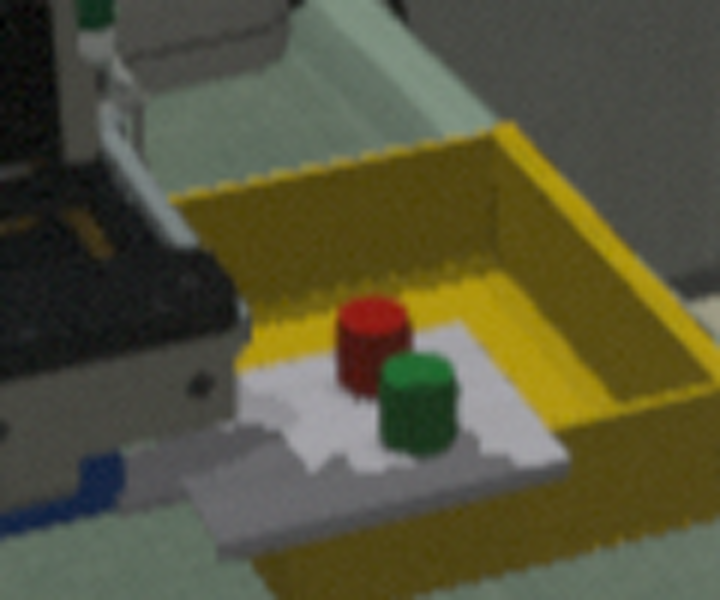

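Emit:
apply_moves:
  targets: [1,0,0,0.004,0,1,0,-0.01,0,0,1,0,-0.02,0,0,1,0,-0.02,0,0,1,0,-0.01,0,0,1,0,-0.005,0,0,1,0,0,0,0]

```text
clock: 13.08
position: [0.5329, 0.0336, 0.0767]
ee_rot: [3.141, -0.069, -0.0]
force: [0.3, -0.2, -1.3]
width: 0.171
```

```bash
python3 - <<'E'
from h import *
togo([.5362,.1074,.0767],-2.56)
b=eyes.get_image("side")[130:230,250:370]
cv2.imwrite("pics/e4.png",cv2.resize(b,(720,600),interpolation=2)[:,:,::-1])
# lip end predicted corners in this crop
t=np.array([.6895,.0855]);a=np.radians(-2.56);Rm=np.array([[np.cos(a),-np.sin(a)],[np.sin(a),np.cos(a)]])
for l in((-.066,-.04),(-.074,-.04),(-.066,.09)):
  for z in(.075,.087): print(l,z,(proj("side",[*(t+Rm@l),z])[0]-(250,130))*6)
O=arm.observe()["position"][:2]+Rm@[.099,0]
for z in (.064,.074): print("FR",z,(proj("side",[*(O+Rm@[.055,-.04]),z])[0]-(250,130))*6)
E
```

```text
t 13.075 pos [0.5329 0.0336 0.0767] tilt [-0.e+00 -1.e-04 -1.e+00] shovel-yaw -2.5 F [ 0.32 -0.19 -1.31] w 15.7
shares [ 1.000e-04 -1.847e-01  0.000e+00]
turn share (tool z down => -e) 0.0006 -0.06
(-0.066, -0.04) 0.075 [253.63075955 343.48864029]
(-0.066, -0.04) 0.087 [252.3885786  310.03046094]
(-0.074, -0.04) 0.075 [229.01783452 348.98021613]
(-0.074, -0.04) 0.087 [227.56846142 315.4778179 ]
(-0.066, 0.09) 0.075 [118.39909822 148.79023132]
(-0.066, 0.09) 0.087 [116.25622616 116.94012848]
FR 0.064 [529.15253654 427.42146197]
FR 0.074 [530.0270416  399.70483118]
```

View pics/e4.png

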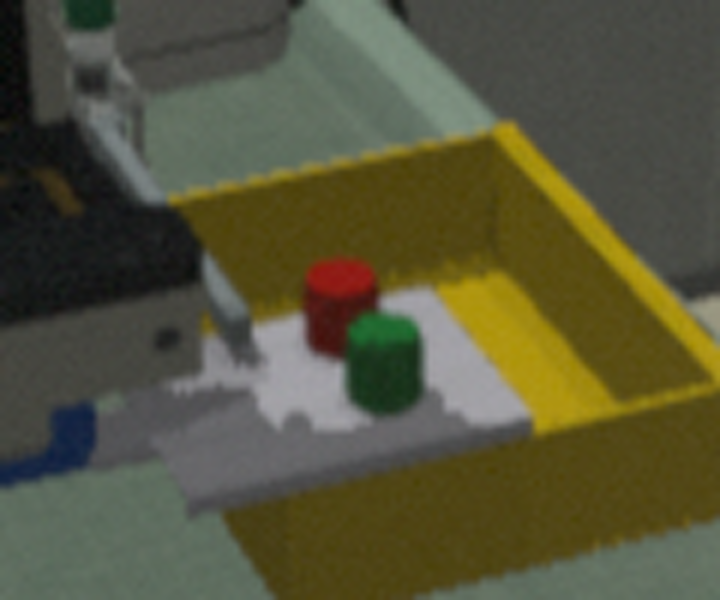

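The lip's free end (about (240,340)) is over the blade, and both caps (340,305) and (385,360) are on the tray side. The force is about zero, so I'll go on in.

Emit:
apply_moves:
  targets: [1,0,-0.01,0,0,1,0,-0.02,0,0,1,0,-0.02,0,0,1,0,-0.02,0,0,1,0,-0.02,0,0,1,0,-0.02,0,0,1,0,-0.02,0,0,1,0,-0.02,0,0,1,0,-0.02,0,0,1,0,-0.01,0,0,1,0,-0.005,0,0,1,0,0,0,0]

```text
clock: 14.62
position: [0.5362, 0.1074, 0.0767]
ee_rot: [3.141, -0.069, -0.0]
force: [0.0, -0.9, -2.0]
width: 0.171
```

```bash
python3 - <<'E'
from h import *
togo([.5362,.1074,.0697],-2.56)
b=eyes.get_image("side")[130:230,250:370]
cv2.imwrite("pics/e5.png",cv2.resize(b,(720,600),interpolation=2)[:,:,::-1])
E
```

```text
t 14.625 pos [0.5362 0.1074 0.0767] tilt [-0.e+00 -2.e-04 -1.e+00] shovel-yaw -2.51 F [ 0.03 -0.87 -1.98] w 15.7
shares [-0.      0.      0.0175]
turn share (tool z down => -e) 0.0005 -0.05
```

View pics/e5.png

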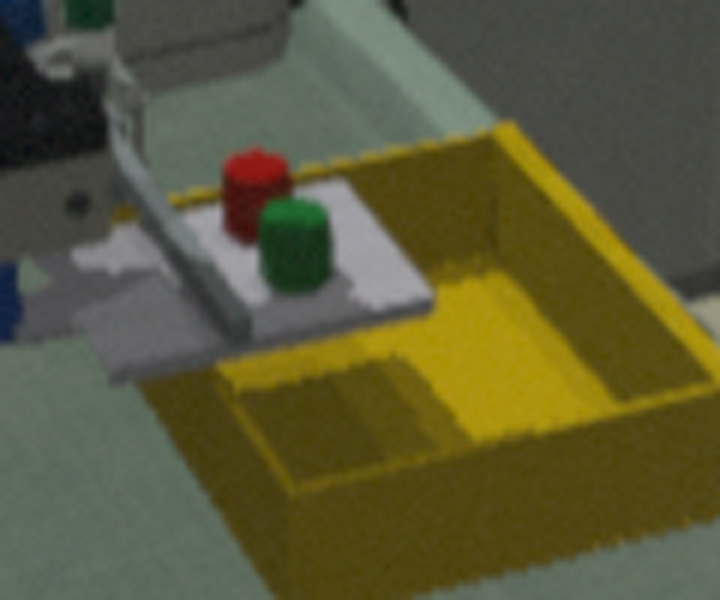

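Emit:
apply_moves:
  targets: [1,0,0,0.0025,0,1,0,0,0.0035,0,1,0,0,0.0025,0,1,0,0,0.0015,0,1,0,0,0,0]

```text
clock: 15.3
position: [0.5361, 0.1075, 0.0726]
ee_rot: [3.141, -0.069, -0.0]
force: [0.8, -0.4, -1.6]
width: 0.172
```

Emit:
apply_moves:
  targets: [1,0,0,0.0025,0,1,0,0,0.001,0,1,0,0,0,0]

```text
clock: 15.68
position: [0.5362, 0.1075, 0.0713]
ee_rot: [3.141, -0.069, -0.0]
force: [-0.2, -0.3, -0.9]
width: 0.172
```

Emit:
apply_moves:
  targets: [1,0,0,0.002,0,1,0,0,0.001,0,1,0,0,0,0]

```text
clock: 16.05
position: [0.5362, 0.1075, 0.0701]
ee_rot: [3.141, -0.069, -0.0]
force: [0.4, 0.3, -1.5]
width: 0.168
```

Emit:
apply_moves:
  targets: [1,0,0,0.002,0,1,0,0,0,0]

```text
clock: 16.3
position: [0.5363, 0.1075, 0.0695]
ee_rot: [-3.141, 0.069, -0.0]
force: [-1.3, -0.5, 1.3]
width: 0.172
```

Emit:
apply_moves:
  targets: [1,0,0,0.0015,0,1,0,0,0,0]

```text
clock: 16.55
position: [0.5362, 0.1076, 0.0691]
ee_rot: [-3.141, 0.069, -0.001]
force: [-3.3, 0.9, 6.6]
width: 0.173
```

```bash
python3 - <<'E'
from h import *
togo([.5362,.1074,.0697],-2.56)
b=eyes.get_image("side")[130:230,250:370]
print(arm.observe()["ft_torque"])
cv2.imwrite("pics/e6.png",cv2.resize(b,(720,600),interpolation=2)[:,:,::-1])
E
```

```text
t 16.55 pos [0.5362 0.1076 0.0691] tilt [ 3.e-04  1.e-04 -1.e+00] shovel-yaw -2.51 F [-3.25  0.86  6.57] w 16.0
shares [-0.0001  0.0004 -0.0014]
turn share (tool z down => -e) 0.0005 -0.05
[-0.09327639  0.26718425 -0.06578808]
```

View pics/e6.png

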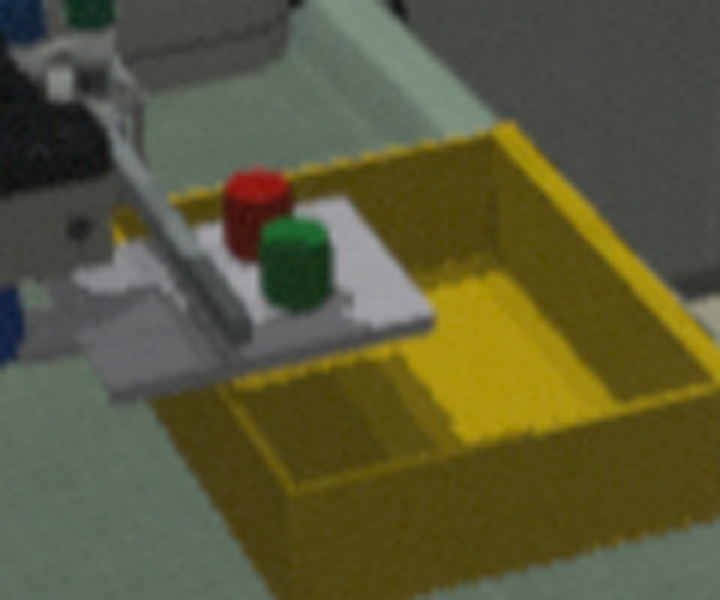

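Emit:
apply_moves:
  targets: [1,-0.005,0,0,0,1,-0.01,0,0,0,1,-0.01,0,0,0,1,-0.015,0,0,0,1,-0.015,0,0,0,1,-0.015,0,0,0,1,-0.015,0,0,0,1,-0.015,0,0,0,1,-0.005,0,0,0]

```text
clock: 17.73
position: [0.4939, 0.1094, 0.0688]
ee_rot: [3.141, -0.068, 0.0]
force: [3.1, -1.1, 4.3]
width: 0.172
```

```bash
python3 - <<'E'
from h import *
togo([.4962,.1074,.0697],-2.56)
b=eyes.get_image("side")[130:230,250:370]
cv2.imwrite("pics/e7.png",cv2.resize(b,(720,600),interpolation=2)[:,:,::-1])
E
```

```text
t 17.725 pos [0.4939 0.1094 0.0688] tilt [ 1.e-04 -0.e+00 -1.e+00] shovel-yaw -2.5 F [ 3.11 -1.06  4.3 ] w 15.8
shares [ 0.0059  0.0048 -0.0023]
turn share (tool z down => -e) 0.0007 -0.06
```

View pics/e7.png

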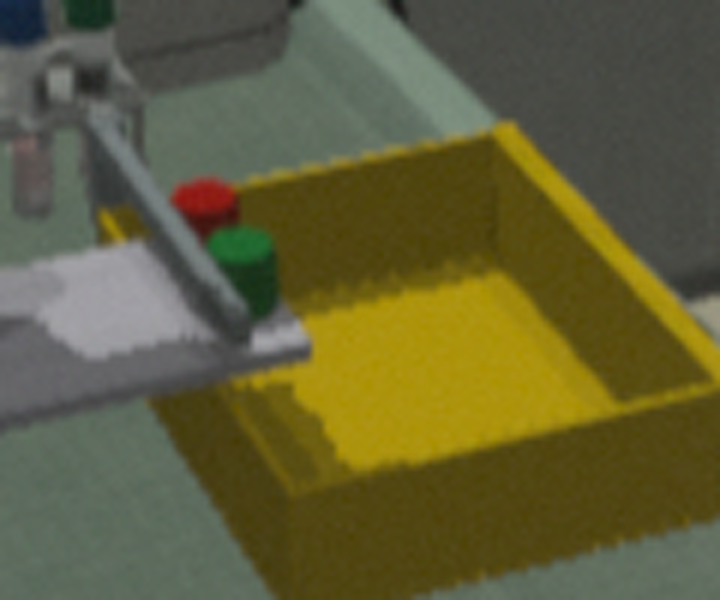

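Emit:
apply_moves:
  targets: [1,-0.01,0,0.0005,0,1,-0.015,0,0,0,1,-0.015,0,0,0,1,-0.015,0,0,0,1,-0.015,0,0,0,1,-0.015,0,0,0,1,-0.015,0,0,0,1,-0.02,0,0,0,1,-0.02,0,0,0,1,-0.02,0,0,0,1,-0.02,0,0,0,1,-0.01,0,0,0,1,0,0,0,0]

```text
clock: 19.4
position: [0.4182, 0.1127, 0.0686]
ee_rot: [3.141, -0.068, 0.0]
force: [-0.2, 0.2, -0.2]
width: 0.169
```

```bash
python3 - <<'E'
from h import *
togo([.4962,.1074,.0697],-2.56)
b=eyes.get_image("side")[110:260,200:400]
cv2.imwrite("pics/e8.png",cv2.resize(b,(800,600),interpolation=2)[:,:,::-1])
a=eyes.get_image("top");cv2.imwrite("pics/e8t.png",a[:,:,::-1])
E
```

```text
t 19.4 pos [0.4182 0.1127 0.0686] tilt [ 1.e-04 -0.e+00 -1.e+00] shovel-yaw -2.5 F [-0.23  0.2  -0.18] w 15.5
shares [ 0.1955  0.0048 -0.0028]
turn share (tool z down => -e) 0.0007 -0.06
```

View pics/e8.png

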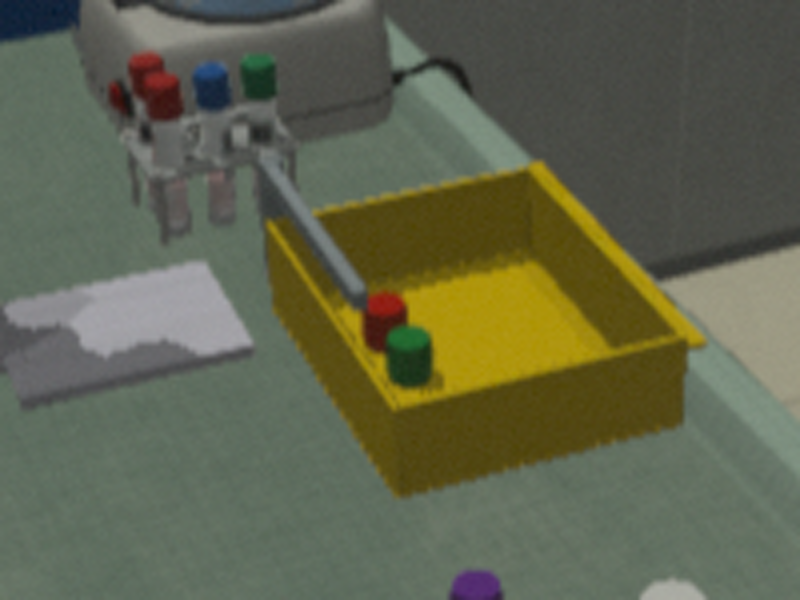

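View pics/e8t.png

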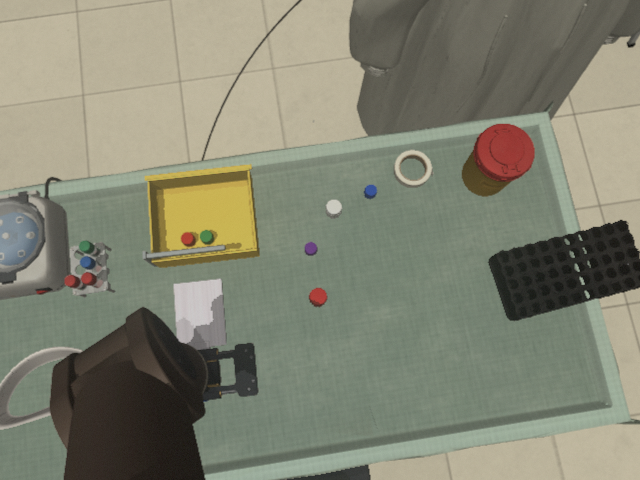

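Both caps lie in the tray at top pixels (188,238) red and (207,236) green, and the blade is empty and clear. The scissors tip, at about (189,398), is near the handle's end, so I'll shift 10 cm to the right before laying the shovel down.

Emit:
apply_moves:
  targets: [1,-0.01,0.015,-0.01,0,1,0,0.03,-0.01,0,1,0,0.04,0,0,1,0,0.04,0,0,1,0,0.04,0,0,1,0,0.04,0,0,1,0,0.03,0,0,1,0,0.015,0,0,1,0,0,0.03,0,1,0,0,0.03,0,1,0,0,0.03,0,1,0,0,0.03,0,1,0,0,0.015,0,1,0,0,0.005,0,1,0,0,0,0]

```text
clock: 21.38
position: [0.41, 0.013, 0.0205]
ee_rot: [3.141, -0.069, 0.0]
force: [-0.7, -0.0, -1.6]
width: 0.172
```

```bash
python3 - <<'E'
from h import *
togo([.4142,.0127,.0147],-2.56)
b=eyes.get_image("side")[160:310,150:350]
cv2.imwrite("pics/p1.png",cv2.resize(b,(800,600),interpolation=2)[:,:,::-1])
E
```

```text
t 21.375 pos [0.41   0.013  0.0205] tilt [ 1.e-04 -0.e+00 -1.e+00] shovel-yaw -2.51 F [-0.69 -0.01 -1.63] w 15.9
shares [0.0105 0.0002 0.0146]
turn share (tool z down => -e) 0.0006 -0.05
```

View pics/p1.png

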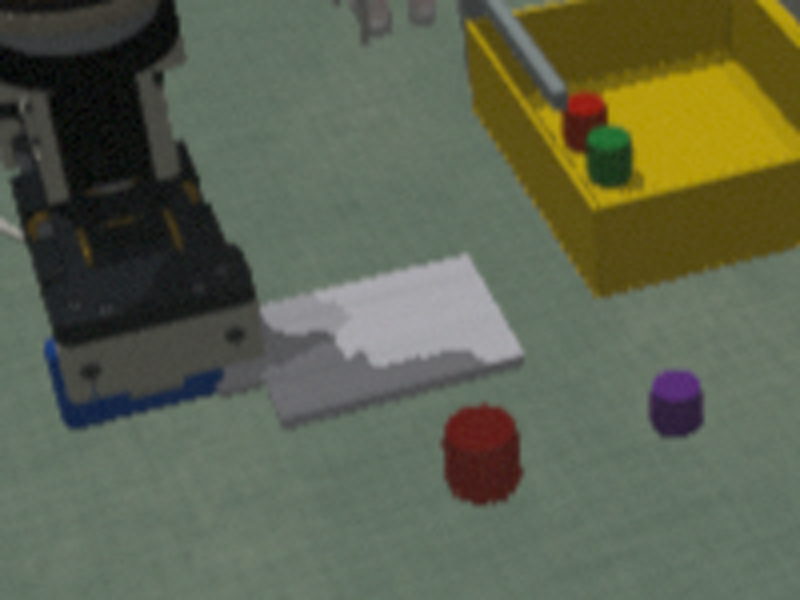

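The way down is clear: free table under the shovel, big red cap at (482,455) off to the side. Lowering the last 6 mm.

Emit:
apply_moves:
  targets: [1,0,0,0.005,0,1,0,0,0.004,0,1,0,0,0.003,0,1,0,0,0.001,0,1,0,0,0.001,0,1,0,0,0,0]

```text
clock: 22.18
position: [0.4099, 0.0129, 0.0149]
ee_rot: [3.141, -0.069, -0.0]
force: [-0.4, -0.4, -1.0]
width: 0.17
```

Emit:
apply_moves:
  targets: [1,0,0,0.0015,0,1,0,0,0,0]

```text
clock: 22.42
position: [0.41, 0.013, 0.0147]
ee_rot: [3.141, -0.069, 0.001]
force: [-1.9, 0.1, 7.5]
width: 0.171
```

Emit:
apply_moves:
  targets: [1,0,0,0.001,0,1,0,0,0,0]

```text
clock: 22.68
position: [0.41, 0.0129, 0.0146]
ee_rot: [3.141, -0.069, 0.001]
force: [-4.0, -0.2, 15.4]
width: 0.173
```

Emit:
apply_moves:
  targets: [1,0,0,-0.0018,0,0.8,0,0,0,0,0.78,0,0,0,0,0.7,0,0,0,0,0.5,0,0,0,0,0.3,0,0,0,0,0.2,0,0,0,0,0.2,0,0,0,0,0.2,0,0,0,0,0.2,0,0,-0.01,0,0.2,0,0,-0.03,0,0.2,0,0,-0.06,0,0.2,0,0,-0.08,0,0.2,0,0,-0.1,0,0.2,0,0,-0.1,0,0.2,-0.05,0,-0.06,0,0.2,0,0,0,0]

```text
clock: 24.8
position: [0.39, 0.0139, 0.1928]
ee_rot: [-3.14, 0.069, -0.006]
force: [-0.8, -0.1, -0.4]
width: 0.803
```

```bash
python3 - <<'E'
from h import *
togo([.41,.0127,.0147],-2.56)
b=eyes.get_image("side");cv2.imwrite("pics/f1.png",b[:,:,::-1])
a=eyes.get_image("top");cv2.imwrite("pics/f1t.png",a[:,:,::-1])
for n,i in(("top",a),("side",b)):
    for name,lo,hi in(("red",(0,150,60),(8,255,255)),("green",(55,100,40),(80,255,255))):
        m=mask(i,lo,hi);k,l,s,c=cv2.connectedComponentsWithStats(m)
        for j in range(1,k):
            p=cast(n,c[j],.016)[0]
            if s[j,4]>40 and abs(p[0]-.69)<.08 and abs(p[1]-.0855)<.1: print(n,name,c[j],p)
E
```

```text
t 24.8 pos [0.39   0.0139 0.1928] tilt [ 3.8e-03  3.0e-04 -1.0e+00] shovel-yaw -2.5 F [-0.83 -0.06 -0.39] w 73.9
shares [0.0484 0.0011 0.4453]
turn share (tool z down => -e) 0.0006 -0.06
top red [187.00917431 238.11009174] [0.66004921 0.12386384 0.016     ]
top green [205.71875 235.96875] [0.65880031 0.0904635  0.016     ]
side red [295.13793103 188.79310345] [0.65890755 0.12569144 0.016     ]
side green [301.66981132 197.98113208] [0.65748156 0.0895175  0.016     ]
```

View pics/f1.png

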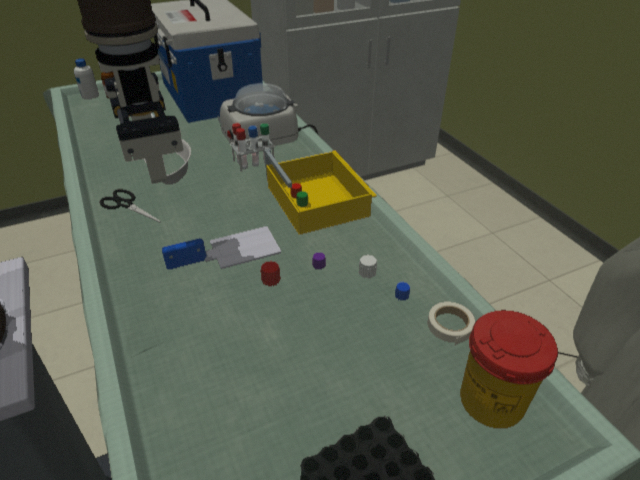

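View pics/f1t.png

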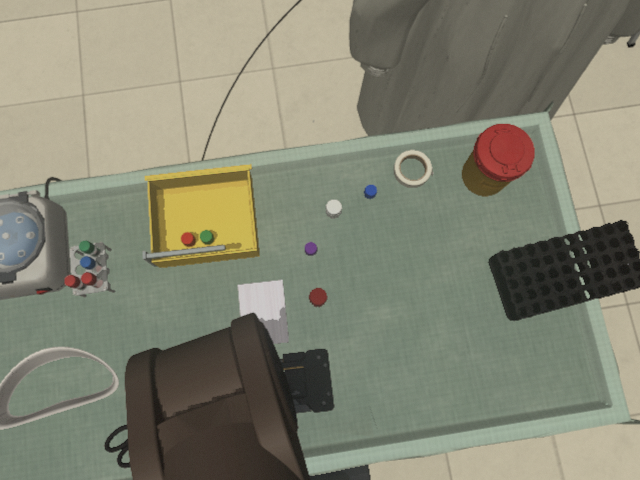

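The final pictures show the shovel flat and free on the table (side (185,253)–(280,245)). Both caps are in the tray, on its floor at about (0.66, 0.124) and (0.66, 0.090), and the two views agree within 2 mm. The gripper is clear at z = 0.19 m and nothing else has moved, so I'm handing in.

```bash
python3 - <<'E'
from cell import arm
print(arm.sign_off())
E
```

```text
the job is handed in; nothing more can be done
None
```

The job is done and handed in at about 25 s of the 58 s allowed. I carried the shovel level over the tray with both caps on it and brought the blade in sideways under the lip's free end. I pressed the blade on the rim with about 8 N and drew it straight back, so the lip scraped both caps off into the tray. Then I laid the empty shovel flat on clear table and let go.

**Last checks:**
- **Caps:** red and green are both on the tray floor, and the two cameras agree on their positions within about 2 mm.
- **Shovel:** it lies flat and free on the table, with the gripper lifted clear. The other objects look unmoved.

**Disagreements and slips:**
- The cameras put the lifted blade about 2 mm lower than the arm reading, but contact with the rim came at the height the arm predicted.
- Setting the shovel down peaked at about 15 N, more than I intended. I eased off before opening the gripper.

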